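Bring the plate under the viewing shield and hold the shield at the index

TASK

With the amber light shield still shut, push the plate carrier along its rails until it clicks into the viewing station under the shield, where the green tab on the carrier meets the green line on the base, and leave it seated there. Then swing the shield up by its black ball knob until its yellow pointer is in line with the red index arm, and finish the program still holding it there, because it falls shut when let go. Do not shift the red index arm, and leave the amber bottle, the beaker and the dish where they are.

Things in the scene. Friction and masses are not known exactly. Their poses are not given: they have to be found in the camera images.
- viewing_stand: Fixed aluminium stand at a varying yaw. Origin on the bench at the viewing station; +y runs along the rails to the loading end, +x away from the robot. Base 12 mm high, x +/-100, y -115 to +285 mm; green line on its front at y = 0. Hinge posts at x 75, y +/-80, up to z 92 mm; white upright protractor arc at y = -90, radius 96 mm about the hinge line, up to z 182 mm.
- carrier (a joint): Slide of the grey plate carrier (104 x 140 mm; 12-well plate fixed in it, top at z 53 mm) along the stand's -y: 0 m = loading end, 0.160 = seated in the viewing station's detent, 0.180 = end of travel. Starts at 0 to 0.05. Slides with about 2 N, about 7 N over a detent crest; crests 6 mm before and behind the seat, past the first one the sprung ball pulls it in.
- carrier_post (a point): Centre of the top of the carrier's upright black push post, 16 mm diameter, top at z 100 mm, foot at z 33 mm (22 mm steel collar round its lowest 4 mm). In the stand's frame it is at x = -90 mm, y = 260 mm - joint carrier; in front of the plate, at the carrier's trailing (+y) end.
- shield (a joint): Hinge of the amber light shield (150 x 142 mm, black frame 8 mm thick, about 0.4 kg) about the stand's y axis: 0 rad = shut, level; grows as its front edge swings up and back; at most 1.4. Nothing holds it: it falls shut.
- shield_hinge (a point): Middle of the hinge line, at x = 75, y = 0, z = 86 mm in the stand's frame.
- shield_knob (a point): Centre of the black ball knob, 24 mm diameter, on a 10 mm neck at the middle of the shield's front edge, 180 mm from the hinge line; when shut it is at x = -105, y = 0, z = 86 mm in the stand's frame. It is free all round and can be pinched from above.
- shield_pointer (a point): Outer end of the yellow pointer on the shield's -y side, 110 mm from the hinge line and in the shield's plane; its x axis lies along the shield.
- index_arm (a joint): Stiff hinge of the red index arm about the same axis as the shield, counted the same way (0 = level); set somewhere between 0.65 and 1.05 rad. Shield and index are in line when both joints are equal.
- index_tip (a point): End of the red index arm, 110 mm from the hinge line, at y = -93 mm in the stand's frame; its x axis lies along the arm.
- amber_bottle: Brown bottle with a black cap, 46 mm diameter, 85 mm high, standing behind the rails; origin at the centre of its foot. Leave alone.
- beaker: Small clear beaker, 45 mm diameter, 59 mm high, standing at the -y end of the stand; origin at the centre of its foot. Leave alone.
- dish: Flat round petri dish with pink content, 59 mm diameter, 15 mm high, lying in front of the stand's -y end; origin at the centre of its foot. Leave alone.

How it is judged:
By the outcome, as a careful person would: the job done as asked, in the order asked, and still so for the second after the job is handed in, while the arm keeps its last pose, push and grip.
It also fails if it takes over 58 s, if anything falls off the work surface, if the arm or the gripper's body presses on something with over 40 N, if the wrist force passes 120 N, or if a joint passes its speed limit or range.

ROBOT

A 7-joint arm with a two-finger parallel gripper is mounted at the origin on a cart in front of the work surface, level with it; the furniture and walls round the work are solid. World frame = base frame: x ahead of the robot, y to its left, z up, the work surface at z = 0. Lengths are in m, angles in rad, forces in N, time in s.
With the tool pointing down it reaches from about 0.425 to 0.925 m from the base axis. Payload 6.8 kg.
Tool frame: the origin (TCP) lies at the very end of the fingers, on their centre line; the grasp point (between the pads) lies 19 mm behind it (bot.grasp_offset is the distance from the TCP to the grasp point, in m); z points along the fingers, y is the direction in which the jaws open and shut (so a half turn about z gives the same grasp; the last joint's range is limited). The gripper opens to 85 mm and grips with 20 to 120 N. Pads are 22 mm wide; open, the fingers measure 114 mm over their backs; the gripper's body (76 mm by 85 mm) begins 54 mm behind the grasp point. The pads swing forward as they close: fully open they stand 13 mm farther back than shut.
Start: joints at [-0.108, 0.477, 0.022, 1.555, -0.011, 1.109, -0.083], TCP at [0.675, 0, 0.231] pointing down, gripper open.
Joint ranges: [-2.96, 2.96], [-0.34, 2.1], [-1.41, 1.46], [0.24, 2.44], [-1.37, 4.51], [0.17, 1.92], [-2.96, 2.96]. Speed limits (rad/s): [2.39, 2.39, 3.14, 3.14, 3.14, 3.14, 3.14].

INTERFACE

Orientations are given as a unit quaternion [w, x, y, z].
In Python, from station import monitor, cams, bot, finder gives the robot as it stands.
- The arm moves only by the tool jog_arm, never from a script. Its argument "plan" is a list of rows, each an object of numbers: "x", "y", "z": the shift along the tool's x, y, z as a fraction of full scale; "wx", "wy", "wz": the turn, a rotation vector about the tool's x, y, z as a fraction of full scale. A call has 1 to 12 rows; each row is the pose to reach, as a shift and turn from the pose measured when the call began, along the tool's axes at that moment, turning the shorter way round; what a row does not reach only later rows make up. Full scale, the value 1, is 20 cm for a shift and 180 degrees for a turn. A row lasts 1/12 s, in which the tool goes at most 41.7 mm and 7.16 degrees, less where a joint would pass 70% of its speed; a pose out of reach is approached as far as the arm can. A call with a number of a shift or a turn outside -1 to 1 is refused whole. A call with a gripper value outside its range is refused whole. "hand" is the opening, from -1 (shut) to 1 (fully open), set as the call begins (left out, the last holds). The fingers move at their own pace and stop on an object; "grip_force" is the grip in N (left out, the last holds). Time passes only in rows, so rows that repeat a pose let the fingers close. It gives the time, the measured TCP pose, the force and the opening at its end, in the units of the state.
- monitor.get_obs(): the state, without advancing time (a new reading comes with each control period).
- cams.read_camera(name): name is "scene" or "side" or "wrist"; returns the picture (384x512x3 uint8, red, green, blue); there is no depth.
- cams.get_calibration(name): a dict with "fx", "fy", "cx", "cy" (pixels), "extrinsics" (4x4, takes a point from world to camera coordinates). Camera axes: x right, y down, z forward; pixel columns grow to the right and rows downward; lengths in m; the calibration is good to about 2 mm. A picture is of the moment at which its call begins: read the wrist's pose just before it. get_calibration takes no time and is no camera call; for the wrist camera it gives the pose at the moment of the call.
- bot.hand_in(): hands the job in, once; it reports no verdict.
Trained networks look in the newest picture that a camera, given by its name, has taken for a name from the list of things; names that differ only in an ending like _2 or _b are one class to them, and where a whole thing is asked for, a point or a joint stands for the part that bears it (a point fixed in the world has none). Each returns a list of dicts, best first, with "confidence" (0 to 1); they miss things now and then, are a little off and sometimes report something else, mostly with a low value. They report only what shows in the picture. A call takes as long as a camera call.
- finder.find_in(camera, target): "bbox" ([left, top, width, height] in pixels, round what is visible of it).
- finder.place_of(camera, target): "location" ([column, row] in pixels: a listed point, or the origin of a listed thing).
The state is a dict: "t": time; "q": joint angles; "joint_vel": joint speeds; "joint_torque": joint torques, N m; "eef_pos": TCP position; "tool_rot": TCP orientation; "contact_force": force on the tool from outside, world axes, zero at the start; "torque": the same for the moment, N m; "gripper_width": opening from 0.0 (shut) to 1.0 (fully open).
Only numpy, scipy, OpenCV 4.12 (cv2) and the standard library are available. Lean on these libraries where they do the work, as an engineer would, in place of code of your own. Each camera call takes 0.05 s, during which the arm holds its last target. There are 200 camera calls.

## Working session

There is one attempt and no reset: what is moved stays moved. The work goes in short steps, Python scripts to look and compute and a tool call to move; the robot and the scene stay as the last step left them, time stands still between calls to the robot, and variables do not carry over. Pictures are saved under pics/ and viewed, about 8 in all and at most 12, crops included, and the job is handed in when it is done.

Besides the shell and the picture viewer there is one more tool, called after "Call:" as name(argument=value, ...), one argument or row to a line, values as JSON. jog_arm: Moves the arm, as the interface text tells. Shift numbers are shares of 20 cm and turn numbers shares of 180 degrees, none past 1 either way. Its arguments: {"type":"object","properties":{"plan":{"type":"array","items":{"type":"object","properties":{"x":{"type":"number","minimum":-1,"maximum":1},"y":{"type":"number","minimum":-1,"maximum":1},"z":{"type":"number","minimum":-1,"maximum":1},"wx":{"type":"number","minimum":-1,"maximum":1},"wy":{"type":"number","minimum":-1,"maximum":1},"wz":{"type":"number","minimum":-1,"maximum":1}}}},"hand":{"type":"number"},"grip_force":{"type":"number"}},"required":["plan"]}

```bash
mkdir -p pics; cat > h.py <<'E'
import numpy as np, cv2
from station import monitor, cams, bot, finder
def snap(c,name=None):
    im=cams.read_camera(c)
    if name: cv2.imwrite('pics/'+name,im[:,:,::-1])
    return im
def ray(c,px,cal=None):
    k=cal or cams.get_calibration(c); E=np.array(k['extrinsics']); R,t=E[:3,:3],E[:3,3]
    d=R.T@np.array([(px[0]-k['cx'])/k['fx'],(px[1]-k['cy'])/k['fy'],1.]); return -R.T@t,d/np.linalg.norm(d)
def onz(c,px,z):
    o,d=ray(c,px); return o+d*(z-o[2])/d[2]
def proj(c,p):
    k=cams.get_calibration(c); E=np.array(k['extrinsics']); q=E[:3,:3]@np.array(p)+E[:3,3]
    return np.array([k['fx']*q[0]/q[2]+k['cx'],k['fy']*q[1]/q[2]+k['cy']])
E
python3 - <<'E'
from h import *
a=[]
for c in ['scene','side']:
    a.append(snap(c,c+'0.png'))
    print(c,ray(c,(256,192)))
    for t,z in [('viewing_stand',0),('carrier_post',.1),('shield_hinge',.086),('shield_knob',.086),('shield_pointer',.086),('index_tip',.16),('amber_bottle',0),('beaker',0),('dish',0)]:
        r=finder.place_of(c,t)
        if r: print(t,np.round(r[0]['location'],1),round(r[0]['confidence'],2),np.round(onz(c,r[0]['location'],z),3))
    
print(monitor.get_obs())
E
```

```text
scene (array([ 0.21633532, -0.61817695,  0.56814721]), array([ 0.4506485 ,  0.70770769, -0.54411925]))
viewing_stand [284.7 243.2] 0.84 [ 0.625 -0.107  0.   ]
carrier_post [193.  179.6] 0.94 [0.498 0.126 0.1  ]
shield_hinge [306.1 201.2] 0.97 [ 0.696 -0.089  0.086]
shield_knob [249.7 235.2] 0.97 [ 0.515 -0.125  0.086]
amber_bottle [288.6 201.4] 0.71 [0.739 0.031 0.   ]
beaker [350.2 283.1] 0.86 [ 0.667 -0.28   0.   ]
dish [282.1 311.7] 0.96 [ 0.503 -0.265  0.   ]
side (array([0.01897437, 1.03064297, 0.69787205]), array([ 0.4327109 , -0.76870271, -0.47101742]))
viewing_stand [264.5 195.3] 0.83 [ 0.627 -0.104  0.   ]
carrier_post [270.4 209.8] 0.72 [0.491 0.117 0.1  ]
shield_hinge [245.1 163.5] 0.88 [ 0.702 -0.11   0.086]
shield_knob [300.8 176.5] 0.68 [ 0.519 -0.12   0.086]
shield_pointer [284.8 159.6] 0.75 [ 0.612 -0.202  0.086]
index_tip [275.7 131.8] 0.44 [ 0.661 -0.227  0.16 ]
dish [323.3 190.3] 0.64 [ 0.487 -0.231  0.   ]
{'t': 1.0, 'q': array([-0.10813684,  0.47700605,  0.02239794,  1.55538223, -0.01148942,
        1.10926561, -0.08308796]), 'joint_vel': array([ 1.65001159e-03, -6.02105252e-05, -1.34651164e-03,  1.72958318e-03,
       -1.52380743e-05,  1.18356595e-04,  1.05814401e-03]), 'joint_torque': array([ 8.11623886e-04, -5.96325445e+01,  1.60715651e+00, -2.81549531e+01,
        1.24640795e-02,  1.66412799e-03,  1.53261442e-05]), 'eef_pos': array([6.75037044e-01, 3.16030022e-05, 2.31311328e-01]), 'tool_rot': array([1.98852743e-05, 7.07094586e-01, 7.07118976e-01, 2.72944761e-05]), 'contact_force': array([-0.18966949, -0.55755608,  0.21653702]), 'torque': array([ 0.02225434, -0.06013721, -0.03559169]), 'gripper_width': 1.0015024739707992}
```

View pics/scene0.png

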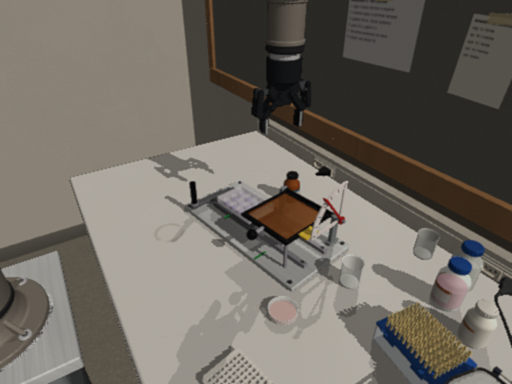

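View pics/side0.png

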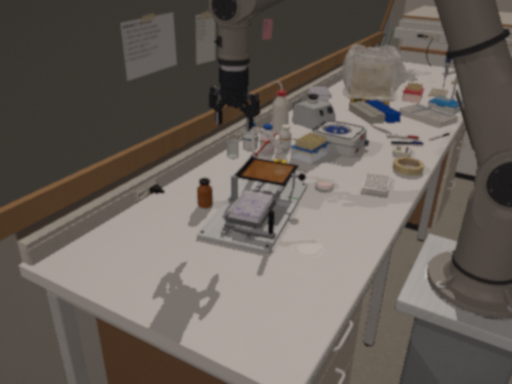

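```bash
cat > fit.py <<'E'
from h import *
from scipy.optimize import least_squares
def model(p):
    x,y,th,s,a,b=p; ex=np.array([np.cos(th),np.sin(th),0]);ey=np.array([-np.sin(th),np.cos(th),0])
    f=lambda X,Y,Z: np.array([x,y,0])+X*ex+Y*ey+np.array([0,0,Z])
    return {'viewing_stand':f(0,0,0),'carrier_post':f(-.09,.26-s,.1),'shield_hinge':f(.075,0,.086),
     'shield_knob':f(.075-.18*np.cos(b),0,.086+.18*np.sin(b)),'index_tip':f(.075-.11*np.cos(a),-.093,.086+.11*np.sin(a))}
def fit(cs,fix_b=None,p0=(.625,-.105,.12,.03,.85,0)):
    obs=[]
    for c in cs:
        snap(c)
        for t in model(p0):
            r=finder.place_of(c,t)
            if r and r[0]['confidence']>.35: obs.append((c,t,np.array(r[0]['location']),r[0]['confidence'],cams.get_calibration(c)))
    def res(p):
        m=model(p);o=[]
        for c,t,l,w,k in obs:
            E=np.array(k['extrinsics']);q=E[:3,:3]@m[t]+E[:3,3]
            e=np.array([k['fx']*q[0]/q[2]+k['cx'],k['fy']*q[1]/q[2]+k['cy']])-l
            o+=list(e*q[2]/k['fx']*1000/3)
        return np.array(o+[(p[5]-(fix_b or 0))*(100 if fix_b is not None else 0)])
    r=least_squares(res,p0,loss='soft_l1')
    e=res(r.x)
    for i,(c,t,l,w,k) in enumerate(obs): print(c,t,np.round(l,1),round(w,2),'err mm',np.round(e[2*i:2*i+2]*3,1))
    print('p',np.round(r.x,4)); 
    for t,v in model(r.x).items(): print(t,np.round(v,4))
    return r.x
E
python3 - <<'E'
from fit import *
snap('wrist','w0.png'); fit(['scene','side','wrist'],0)
E
```

```text
scene viewing_stand [286.  243.6] 0.64 err mm [-7.2 -0.8]
scene carrier_post [193.2 182.6] 0.87 err mm [-4.  -1.9]
scene shield_hinge [305.2 200.9] 0.79 err mm [3.3 2.5]
scene shield_knob [250.6 236.2] 0.77 err mm [-0.9 -3.5]
scene index_tip [322.9 197.6] 0.39 err mm [0.1 3.7]
side viewing_stand [267.3 195.7] 0.6 err mm [-2.6 -0.1]
side shield_hinge [245.1 167. ] 0.73 err mm [-3.7 -2.4]
side shield_knob [300.7 175.5] 0.83 err mm [2.3 2.8]
side index_tip [276.5 133.4] 0.37 err mm [-0.8 -2.4]
wrist carrier_post [19.8 38.7] 0.86 err mm [0.3 2.1]
wrist shield_hinge [267.9 261.3] 0.69 err mm [2.2 0.4]
wrist shield_knob [108.5 285.2] 0.63 err mm [-2.5  1.8]
p [ 0.621  -0.1047  0.1755  0.0186  0.8907 -0.0039]
viewing_stand [ 0.621  -0.1047  0.    ]
carrier_post [0.4902 0.1173 0.1   ]
shield_hinge [ 0.6949 -0.0916  0.086 ]
shield_knob [ 0.5176 -0.123   0.0853]
index_tip [ 0.643  -0.1953  0.1715]
```

View pics/w0.png

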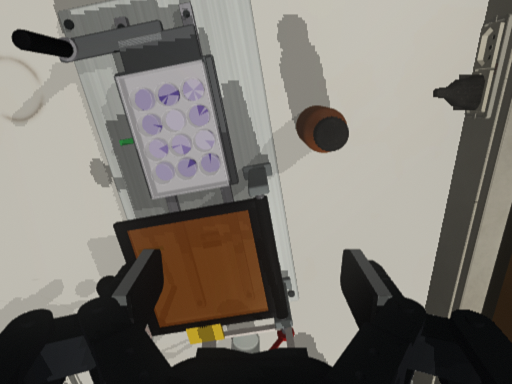

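Call:
jog_arm(
  plan=[
    {"x": 0.585, "y": -0.925, "z": 0.15, "wz": 0.444},
    {"x": 0.585, "y": -0.925, "z": 0.15, "wz": 0.444},
    {"x": 0.585, "y": -0.925, "z": 0.15, "wz": 0.444},
    {"x": 0.585, "y": -0.925, "z": 0.15, "wz": 0.444},
    {"x": 0.585, "y": -0.925, "z": 0.15, "wz": 0.444},
    {"x": 0.585, "y": -0.925, "z": 0.15, "wz": 0.444},
    {"x": 0.585, "y": -0.925, "z": 0.15, "wz": 0.444},
    {"x": 0.585, "y": -0.925, "z": 0.15, "wz": 0.444},
    {"x": 0.585, "y": -0.925, "z": 0.15, "wz": 0.444},
    {"x": 0.585, "y": -0.925, "z": 0.15, "wz": 0.444},
    {"x": 0.585, "y": -0.925, "z": 0.15, "wz": 0.444},
    {"x": 0.585, "y": -0.925, "z": 0.15, "wz": 0.444},
  ],
)

```text
invalid input at $.plan[0]: expected keys x, y, z, wx, wy, wz
```

```bash
python3 - <<'E'
from fit import *
o=monitor.get_obs();print(o['t'],o['eef_pos'],o['tool_rot'],o['contact_force'])
snap('wrist','w1.png'); fit(['scene','side','wrist'],0)
E
```

```text
1.95 [6.74991152e-01 5.24288808e-06 2.31263346e-01] [-2.91691784e-05  7.07112755e-01  7.07100806e-01 -5.89563752e-06] [0.61903639 0.30550933 0.01363599]
scene viewing_stand [285.3 242.7] 0.91 err mm [-4.6  1. ]
scene carrier_post [190.9 181.6] 0.74 err mm [0.5 0.7]
scene shield_hinge [307.5 201.4] 0.84 err mm [-1.8  0.7]
scene shield_knob [246.9 237.2] 0.6 err mm [ 8.4 -6. ]
scene index_tip [282.5 244.4] 0.47 err mm [ 70.6 -72.2]
side viewing_stand [263.  194.5] 0.81 err mm [9.6 3.3]
side carrier_post [270.3 210.4] 0.74 err mm [ 1.4 -0.7]
side shield_hinge [244.8 165.1] 0.59 err mm [-3.9  3.4]
side shield_knob [303.5 175.2] 0.78 err mm [-6.6  2.6]
side index_tip [277.  132.8] 0.57 err mm [ 9.5 14.8]
wrist viewing_stand [214.  230.5] 0.79 err mm [-3.5  7.6]
wrist carrier_post [17.3 42.4] 0.79 err mm [ 1.  -1.7]
wrist shield_hinge [269.1 259.1] 0.81 err mm [2.  2.1]
wrist shield_knob [107.4 287. ] 0.84 err mm [-0.1  0.9]
p [ 0.6221 -0.1047  0.1841  0.0167  0.7014 -0.0012]
viewing_stand [ 0.6221 -0.1047  0.    ]
carrier_post [0.4891 0.118  0.1   ]
shield_hinge [ 0.6959 -0.091   0.086 ]
shield_knob [ 0.5189 -0.1239  0.0858]
index_tip [ 0.6303 -0.1978  0.157 ]
```

View pics/w1.png

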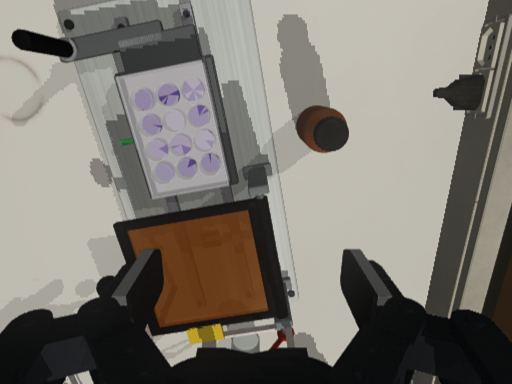

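The call was refused because every key is required, so nothing moved and the picture is unchanged. The second fit agrees with the first: post at about (0.490, 0.118), yaw about 0.18.

Call:
jog_arm(
  plan=[
    {"x": 0.585, "y": -0.925, "z": 0.15, "wx": 0, "wy": 0, "wz": 0.443},
    {"x": 0.585, "y": -0.925, "z": 0.15, "wx": 0, "wy": 0, "wz": 0.443},
    {"x": 0.585, "y": -0.925, "z": 0.15, "wx": 0, "wy": 0, "wz": 0.443},
    {"x": 0.585, "y": -0.925, "z": 0.15, "wx": 0, "wy": 0, "wz": 0.443},
    {"x": 0.585, "y": -0.925, "z": 0.15, "wx": 0, "wy": 0, "wz": 0.443},
    {"x": 0.585, "y": -0.925, "z": 0.15, "wx": 0, "wy": 0, "wz": 0.443},
    {"x": 0.585, "y": -0.925, "z": 0.15, "wx": 0, "wy": 0, "wz": 0.443},
    {"x": 0.585, "y": -0.925, "z": 0.15, "wx": 0, "wy": 0, "wz": 0.443},
    {"x": 0.585, "y": -0.925, "z": 0.15, "wx": 0, "wy": 0, "wz": 0.443},
    {"x": 0.585, "y": -0.925, "z": 0.15, "wx": 0, "wy": 0, "wz": 0.443},
    {"x": 0.585, "y": -0.925, "z": 0.15, "wx": 0, "wy": 0, "wz": 0.443},
    {"x": 0.585, "y": -0.925, "z": 0.15, "wx": 0, "wy": 0, "wz": 0.443},
  ],
)

```text
t: 3.9
eef_pos: [0.4901, 0.1171, 0.2015]
tool_rot: [-0.0, 0.996, 0.087, 0.0]
contact_force: [-0.5, 0.6, -0.1]
gripper_width: 0.995
```

```bash
python3 - <<'E'
from fit import *
o=monitor.get_obs();print(o['t'],o['eef_pos'],o['tool_rot'],o['contact_force'])
snap('wrist','w2.png'); fit(['scene','side','wrist'],0)
E
```

```text
3.9 [0.49010819 0.1171145  0.2014894 ] [-3.69930696e-05  9.96200429e-01  8.70899282e-02  2.17839357e-04] [-0.49009601  0.55907254 -0.13755975]
scene viewing_stand [282.2 241.5] 0.67 err mm [2.4 1.9]
scene carrier_post [190.9 183. ] 0.65 err mm [2.2 0.3]
scene shield_hinge [307.5 201.2] 0.9 err mm [-3.5 -1.1]
scene shield_knob [248.5 235.6] 0.84 err mm [ 6.1 -2.7]
scene index_tip [323.5 197.8] 0.44 err mm [0.4 0.3]
side viewing_stand [261.8 194.5] 0.81 err mm [10.8  4. ]
side carrier_post [272.7 208. ] 0.78 err mm [-0.6  2.8]
side shield_hinge [242.  165.4] 0.67 err mm [1.5 3.6]
side shield_knob [301.  177.4] 0.89 err mm [-1.3 -2.7]
wrist viewing_stand [483.5  77.1] 0.58 err mm [-1.3  0.4]
p [ 0.6235 -0.1021  0.2014  0.0237  0.8913 -0.0083]
viewing_stand [ 0.6235 -0.1021  0.    ]
carrier_post [0.488  0.1115 0.1   ]
shield_hinge [ 0.697  -0.0871  0.086 ]
shield_knob [ 0.5206 -0.1231  0.0845]
index_tip [ 0.6478 -0.192   0.1716]
```

View pics/w2.png

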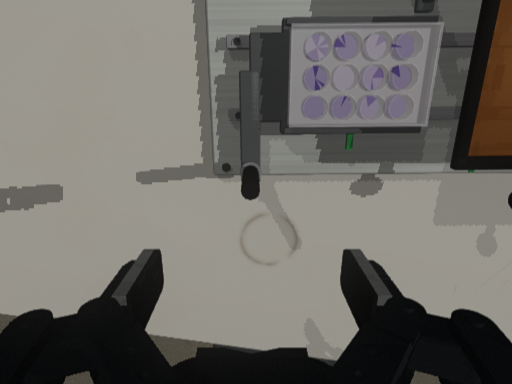

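```bash
python3 - <<'E'
from h import *
im=snap('wrist')
for px in [(250,189),(250,186)]: print('post',onz('wrist',px,.1))
# base front edge direction
a=onz('wrist',(228,174),.0);
g=cv2.cvtColor(im,cv2.COLOR_RGB2GRAY)
for c in range(270,512,20): 
    d=np.diff(g[160:190,c].astype(int)); print(c,160+int(np.argmax(abs(d))),int(d[np.argmax(abs(d))]),end='; ')
print()
print(g[155:190,300])
m=(im[:,:,1].astype(int)-im[:,:,0]>40)&(im[:,:,1].astype(int)-im[:,:,2]>30)
n,l,s,ce=cv2.connectedComponentsWithStats(m.astype(np.uint8))
for i in range(1,n):
    if s[i,4]>8: print(s[i],ce[i],onz('wrist',ce[i],.012),onz('wrist',ce[i],.03))
E
```

```text
post [0.49202496 0.11934667 0.1       ]
post [0.49456713 0.11980354 0.1       ]
270 174 18; 290 174 23; 310 174 19; 330 163 31; 350 163 27; 370 162 37; 390 173 37; 410 162 37; 430 162 27; 450 168 45; 470 173 29; 490 169 48; 510 169 46; 
[126 133 135 135 133 132 130 131 131 130 126 127 125 125 127 128 130 127
 111 104 122 131 130 131 131 133 144 150 150 151 150 151 150 149 150]
[346 134   7  16  70] [349.05714286 141.38571429] [0.53574464 0.02013949 0.012     ] [0.53751982 0.02622217 0.03      ]
[469 171   5   2   9] [470.77777778 171.44444444] [ 0.52767086 -0.120789    0.012     ] [ 0.52988531 -0.1070388   0.03      ]
```

The picture shows the post top at about (250, 188), the base edge level across the image (so the yaw is right), and the green line at (471, 171). Together they put the post at (0.492, 0.119), with s about 0.017.

Call:
jog_arm(
  plan=[
    {"x": 0.012, "y": -0.008, "z": 0.15, "wx": 0, "wy": 0, "wz": 0},
    {"x": 0.012, "y": -0.008, "z": 0.3, "wx": 0, "wy": 0, "wz": 0},
    {"x": 0.012, "y": -0.008, "z": 0.45, "wx": 0, "wy": 0, "wz": 0},
    {"x": 0.012, "y": -0.008, "z": 0.6, "wx": 0, "wy": 0, "wz": 0},
    {"x": 0.012, "y": -0.008, "z": 0.68, "wx": 0, "wy": 0, "wz": 0},
    {"x": 0.012, "y": -0.008, "z": 0.7, "wx": 0, "wy": 0, "wz": 0},
    {"x": 0.012, "y": -0.008, "z": 0.7, "wx": 0, "wy": 0, "wz": 0},
  ],
)

```text
t: 5.48
eef_pos: [0.4914, 0.1188, 0.0604]
tool_rot: [0.0, 0.996, 0.089, -0.001]
contact_force: [-0.6, 0.0, 1.4]
gripper_width: 1.003
```

Call:
jog_arm(
  plan=[
    {"x": 0, "y": 0, "z": 0, "wx": 0, "wy": 0, "wz": 0},
    {"x": 0, "y": 0, "z": 0, "wx": 0, "wy": 0, "wz": 0},
    {"x": 0, "y": 0, "z": 0, "wx": 0, "wy": 0, "wz": 0},
    {"x": 0, "y": 0, "z": 0, "wx": 0, "wy": 0, "wz": 0},
    {"x": 0, "y": 0, "z": 0, "wx": 0, "wy": 0, "wz": 0},
    {"x": 0, "y": 0, "z": 0, "wx": 0, "wy": 0, "wz": 0},
    {"x": 0, "y": 0, "z": 0, "wx": 0, "wy": 0, "wz": 0},
    {"x": 0, "y": 0, "z": 0, "wx": 0, "wy": 0, "wz": 0},
    {"x": 0, "y": 0, "z": 0, "wx": 0, "wy": 0, "wz": 0},
    {"x": 0, "y": 0, "z": 0, "wx": 0, "wy": 0, "wz": 0},
  ],
  hand=-1,
  grip_force=25,
)

```text
t: 6.32
eef_pos: [0.4917, 0.1189, 0.0609]
tool_rot: [0.0, 0.996, 0.089, -0.001]
contact_force: [-1.2, 0.5, 5.7]
gripper_width: 0.181
```

```bash
python3 - <<'E'
from h import *
o=monitor.get_obs();print(o['t'],o['eef_pos'],o['tool_rot'],o['contact_force'],o['gripper_width'])
snap('wrist','w3.png')
E
```

```text
6.3167 [0.49170422 0.11890058 0.06093359] [ 2.19368208e-04  9.95990681e-01  8.94526988e-02 -8.54805388e-04] [-1.20700026  0.5444628   5.70390675] 0.1813914876605005
```

View pics/w3.png

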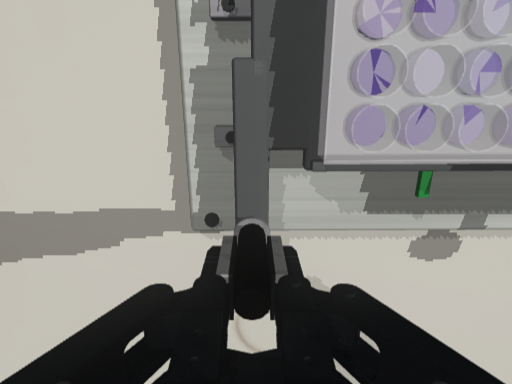

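The post is held (15.4 mm opening). Now I'll push along tool +y and stop short of the crest.

Call:
jog_arm(
  plan=[
    {"x": 0, "y": 0.05, "z": 0, "wx": 0, "wy": 0, "wz": 0},
    {"x": 0, "y": 0.1, "z": 0, "wx": 0, "wy": 0, "wz": 0},
    {"x": 0, "y": 0.15, "z": 0, "wx": 0, "wy": 0, "wz": 0},
    {"x": 0, "y": 0.2, "z": 0, "wx": 0, "wy": 0, "wz": 0},
    {"x": 0, "y": 0.25, "z": 0, "wx": 0, "wy": 0, "wz": 0},
    {"x": 0, "y": 0.3, "z": 0, "wx": 0, "wy": 0, "wz": 0},
    {"x": 0, "y": 0.35, "z": 0, "wx": 0, "wy": 0, "wz": 0},
    {"x": 0, "y": 0.4, "z": 0, "wx": 0, "wy": 0, "wz": 0},
    {"x": 0, "y": 0.45, "z": 0, "wx": 0, "wy": 0, "wz": 0},
    {"x": 0, "y": 0.5, "z": 0, "wx": 0, "wy": 0, "wz": 0},
    {"x": 0, "y": 0.55, "z": 0, "wx": 0, "wy": 0, "wz": 0},
    {"x": 0, "y": 0.6, "z": 0, "wx": 0, "wy": 0, "wz": 0},
  ],
)

```text
t: 7.37
eef_pos: [0.5138, 0.0, 0.061]
tool_rot: [0.0, 0.996, 0.089, -0.0]
contact_force: [3.3, 3.2, -2.6]
gripper_width: 0.178
```

```bash
cat > green.py <<'E'
from h import *
def green(c,name=None,off=40):
    im=snap(c,name).astype(int)
    m=(im[:,:,1]-im[:,:,0]>off)&(im[:,:,1]-im[:,:,2]>off-10)
    n,l,s,ce=cv2.connectedComponentsWithStats(m.astype(np.uint8))
    for i in range(1,n):
        if s[i,4]>5: print(c,s[i],ce[i],onz(c,ce[i],.012),onz(c,ce[i],.03))
E
python3 - <<'E'
from green import *
o=monitor.get_obs();print(o['t'],o['eef_pos'],o['tool_rot'],o['contact_force'],o['gripper_width'])
green('wrist','w4.png');green('scene',off=25)
E
```

```text
7.3667 [5.13765435e-01 2.97688994e-06 6.10488217e-02] [ 1.78019081e-04  9.95987229e-01  8.94945994e-02 -3.51737343e-04] [ 3.31210421  3.22532589 -2.55072327] 0.17844517205568197
scene [258 238   6   5  14] [260.5 240. ] [ 0.57377939 -0.07802411  0.012     ] [ 0.56221052 -0.09550645  0.03      ]
scene [254 251  12   8  27] [259.48148148 254.96296296] [ 0.54390084 -0.11994675  0.012     ] [ 0.533299   -0.13607224  0.03      ]
```

View pics/w4.png

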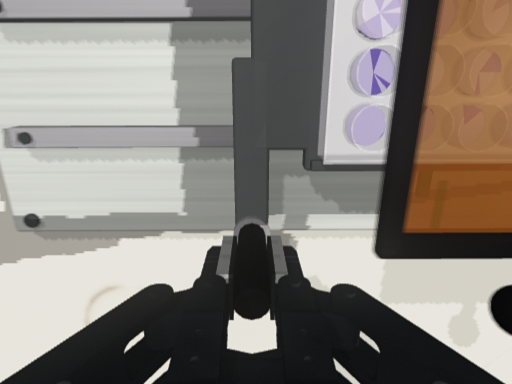

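Call:
jog_arm(
  plan=[
    {"x": 0, "y": 0.03, "z": 0, "wx": 0, "wy": 0, "wz": 0},
    {"x": 0, "y": 0.06, "z": 0, "wx": 0, "wy": 0, "wz": 0},
    {"x": 0, "y": 0.07, "z": 0, "wx": 0, "wy": 0, "wz": 0},
    {"x": 0, "y": 0.07, "z": 0, "wx": 0, "wy": 0, "wz": 0},
  ],
)

```text
t: 7.8
eef_pos: [0.517, -0.0172, 0.061]
tool_rot: [0.001, 0.996, 0.088, 0.0]
contact_force: [4.6, -0.3, -2.6]
gripper_width: 0.182
```

Call:
jog_arm(
  plan=[
    {"x": 0, "y": 0.01, "z": 0, "wx": 0, "wy": 0, "wz": 0},
    {"x": 0, "y": 0.01, "z": 0, "wx": 0, "wy": 0, "wz": 0},
  ],
)

```text
t: 7.97
eef_pos: [0.5176, -0.0206, 0.0611]
tool_rot: [0.002, 0.996, 0.087, 0.001]
contact_force: [4.6, -2.6, -3.9]
gripper_width: 0.177
```

Call:
jog_arm(
  plan=[
    {"x": 0, "y": 0.01, "z": 0, "wx": 0, "wy": 0, "wz": 0},
    {"x": 0, "y": 0.01, "z": 0, "wx": 0, "wy": 0, "wz": 0},
  ],
)

```text
t: 8.13
eef_pos: [0.5181, -0.023, 0.0611]
tool_rot: [0.002, 0.996, 0.087, 0.001]
contact_force: [3.7, 0.2, -1.9]
gripper_width: 0.18
```

Call:
jog_arm(
  plan=[
    {"x": 0, "y": 0.01, "z": 0, "wx": 0, "wy": 0, "wz": 0},
    {"x": 0, "y": 0.01, "z": 0, "wx": 0, "wy": 0, "wz": 0},
  ],
)

```text
t: 8.3
eef_pos: [0.5181, -0.0233, 0.061]
tool_rot: [0.001, 0.996, 0.088, 0.0]
contact_force: [2.6, 4.6, -0.1]
gripper_width: 0.177
```

It pulled forward (−2.6 N) and is now resisting, which is how the seat should feel; travel is 0.1446 against 0.143 expected. I'll release and check.

Call:
jog_arm(
  plan=[
    {"x": 0, "y": 0, "z": 0, "wx": 0, "wy": 0, "wz": 0},
    {"x": 0, "y": 0, "z": 0, "wx": 0, "wy": 0, "wz": 0},
    {"x": 0, "y": 0, "z": 0, "wx": 0, "wy": 0, "wz": 0},
    {"x": 0, "y": 0, "z": 0, "wx": 0, "wy": 0, "wz": 0},
  ],
  hand=-0.2,
)

```text
t: 8.63
eef_pos: [0.5175, -0.0239, 0.0609]
tool_rot: [0.001, 0.996, 0.087, -0.0]
contact_force: [-0.6, -0.0, 0.3]
gripper_width: 0.4
```

Call:
jog_arm(
  plan=[
    {"x": 0, "y": 0, "z": -0.15, "wx": 0, "wy": 0, "wz": 0},
    {"x": 0, "y": 0, "z": -0.3, "wx": 0, "wy": 0, "wz": 0},
    {"x": 0, "y": 0, "z": -0.45, "wx": 0, "wy": 0, "wz": 0},
    {"x": 0, "y": 0, "z": -0.6, "wx": 0, "wy": 0, "wz": 0},
    {"x": -0.2, "y": 0, "z": -0.7, "wx": 0, "wy": 0, "wz": 0},
    {"x": -0.2, "y": 0, "z": -0.7, "wx": 0, "wy": 0, "wz": 0},
  ],
)

```text
t: 9.13
eef_pos: [0.4757, -0.0322, 0.204]
tool_rot: [0.001, 0.996, 0.086, 0.001]
contact_force: [-1.8, 0.0, -0.6]
gripper_width: 0.399
```

```bash
python3 - <<'E'
from fit import *
from green import green
o=monitor.get_obs();print(o['t'],o['eef_pos'],o['tool_rot'],o['contact_force'],o['gripper_width'])
green('wrist','w5.png',off=20);green('scene',off=25);fit(['wrist','scene','side'],0,p0=(.625,-.104,.178,.16,.88,0))
a=cv2.imread('pics/w5.png');
k=cams.read_camera('scene')[:,:,::-1][150:300,170:370];k=cv2.resize(k,None,fx=2,fy=2,interpolation=cv2.INTER_CUBIC)
b=np.zeros((384,400,3),np.uint8);b[:300]=k;cv2.imwrite('pics/m5.png',cv2.hconcat([a,b])[:, :800] if 0 else cv2.resize(cv2.hconcat([a,b]),(800,337)))
E
```

```text
9.1333 [ 0.47565898 -0.03222346  0.2040125 ] [1.45009494e-03 9.96267336e-01 8.63064982e-02 6.93471023e-04] [-1.78859679  0.00395737 -0.5778494 ] 0.3990806045517757
wrist [339 121   7  14  86] [342.20930233 127.56976744] [ 0.53457392 -0.11892587  0.012     ] [ 0.53565967 -0.1134027   0.03      ]
scene [265 243   5   5  17] [266.94117647 244.82352941] [ 0.57728581 -0.10031942  0.012     ] [ 0.56560346 -0.11708015  0.03      ]
scene [254 251  12   8  27] [259.48148148 254.96296296] [ 0.54390084 -0.11994675  0.012     ] [ 0.533299   -0.13607224  0.03      ]
wrist viewing_stand [345.7  32.6] 0.69 err mm [1.9 2.7]
wrist carrier_post [249.4 144.8] 0.75 err mm [ 1.  -2.5]
wrist shield_knob [366.  156.7] 0.6 err mm [ 0.4 -0.3]
scene viewing_stand [283.1 243.6] 0.93 err mm [ 1.1 -3.7]
scene carrier_post [229.6 205.7] 0.59 err mm [-4.5 -1.1]
scene shield_hinge [308.6 199.6] 0.81 err mm [-3.9  3.1]
scene shield_knob [249.4 234.8] 0.87 err mm [ 3.4 -3.4]
scene index_tip [325.6 198.5] 0.39 err mm [-3.7 -1.5]
side viewing_stand [264.  196.7] 0.8 err mm [ 3.  -2.9]
side carrier_post [284.9 185.9] 0.85 err mm [ 2.1 -1.6]
side shield_hinge [244.3 166.4] 0.92 err mm [-5.9 -0.3]
side shield_knob [301.6 176.3] 0.69 err mm [-4.8  0.4]
side index_tip [273.6 133.7] 0.54 err mm [ 2.6 -4. ]
p [ 0.6247 -0.1019  0.1772  0.1628  0.9007 -0.0026]
viewing_stand [ 0.6247 -0.1019  0.    ]
carrier_post [ 0.5189 -0.0221  0.1   ]
shield_hinge [ 0.6985 -0.0887  0.086 ]
shield_knob [ 0.5213 -0.1204  0.0855]
index_tip [ 0.6476 -0.1923  0.1722]
```

View pics/m5.png

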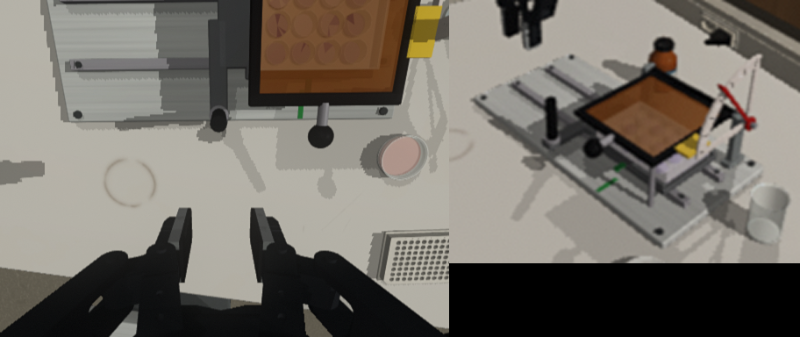

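The left half (wrist) shows the green tab and line as one stroke at (301, 112). The right half (scene) shows tab and line collinear at (617, 167) and (605, 187), so the carrier is seated. The knob is at wrist pixel (365, 155), with the shield shut.

```bash
python3 - <<'E'
from fit import *
for px in [(365,155),(366,156.7)]: print(onz('wrist',px,.086))
# collinearity: y=0 line and y=+-4mm vs observed green pixels in scene
for y in (-.004,0,.004):
    ex=np.array([np.cos(.177),np.sin(.177),0]);ey=np.array([-ex[1],ex[0],0]);o=np.array([.6255,-.103,0])
    print(y,[np.round(proj('scene',o+X*ex+y*ey+[0,0,z]),1) for X,z in ((-.1,.012),(-.085,.012),(-.055,.02),(-.055,.03))])
E
```

```text
[ 0.52213162 -0.11918763  0.086     ]
[ 0.5208787  -0.12043294  0.086     ]
-0.004 [array([254.5, 258.8]), array([259.4, 255.7]), array([269.1, 247. ]), array([269.2, 243.7])]
0 [array([253.3, 257.9]), array([258.2, 254.8]), array([267.9, 246.2]), array([268. , 242.8])]
0.004 [array([252.1, 256.9]), array([257. , 253.9]), array([266.7, 245.3]), array([266.7, 242. ])]
```

Call:
jog_arm(
  plan=[
    {"x": 0.05, "y": 0.12, "z": 0, "wx": 0, "wy": 0, "wz": 0},
    {"x": 0.1, "y": 0.3, "z": 0, "wx": 0, "wy": 0, "wz": 0},
    {"x": 0.15, "y": 0.44, "z": 0, "wx": 0, "wy": 0, "wz": 0},
    {"x": 0.152, "y": 0.478, "z": 0, "wx": 0, "wy": 0, "wz": 0},
    {"x": 0.152, "y": 0.478, "z": 0, "wx": 0, "wy": 0, "wz": 0},
    {"x": 0.152, "y": 0.478, "z": 0, "wx": 0, "wy": 0, "wz": 0},
  ],
  hand=0.3,
)

```text
t: 10.68
eef_pos: [0.5243, -0.119, 0.201]
tool_rot: [0.001, 0.996, 0.087, -0.001]
contact_force: [-0.1, 0.3, -0.3]
gripper_width: 0.65
```

```bash
python3 - <<'E'
from fit import *
o=monitor.get_obs();print(o['t'],o['eef_pos'],o['tool_rot'],o['contact_force'],o['gripper_width'])
im=snap('wrist','w6.png')
for t in ('shield_knob',): 
    for r in finder.place_of('wrist',t): print(r, onz('wrist',r['location'],.086))
E
```

```text
10.6833 [ 0.52428448 -0.11896603  0.20095418] [ 1.21254268e-03  9.96199524e-01  8.70897269e-02 -6.46687815e-04] [-0.0597917   0.25689246 -0.26281894] 0.6499159292022653
{'location': [252.4, 194.8], 'confidence': 0.82} [ 0.51690261 -0.11928118  0.086     ]
```

View pics/w6.png

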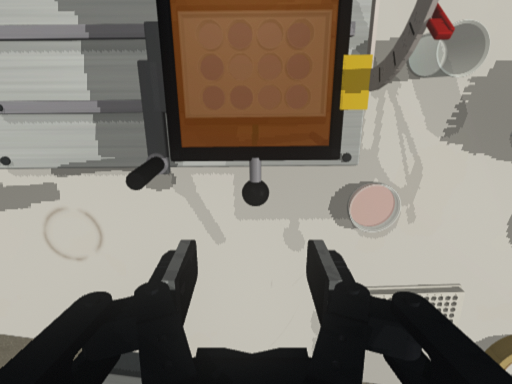

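The knob is at (255, 193), centred between the fingers. I'll go down and pinch it.

Call:
jog_arm(
  plan=[
    {"x": -0.02, "y": 0, "z": 0.15, "wx": 0, "wy": 0, "wz": 0},
    {"x": -0.02, "y": 0, "z": 0.3, "wx": 0, "wy": 0, "wz": 0},
    {"x": -0.02, "y": 0, "z": 0.45, "wx": 0, "wy": 0, "wz": 0},
    {"x": -0.02, "y": 0, "z": 0.57, "wx": 0, "wy": 0, "wz": 0},
    {"x": -0.02, "y": 0, "z": 0.65, "wx": 0, "wy": 0, "wz": 0},
    {"x": -0.02, "y": 0, "z": 0.665, "wx": 0, "wy": 0, "wz": 0},
    {"x": -0.02, "y": 0, "z": 0.665, "wx": 0, "wy": 0, "wz": 0},
  ],
)

```text
t: 11.37
eef_pos: [0.5192, -0.1172, 0.0673]
tool_rot: [0.0, 0.996, 0.089, -0.002]
contact_force: [-0.2, -1.0, -0.2]
gripper_width: 0.65
```

Call:
jog_arm(
  plan=[
    {"x": 0, "y": 0, "z": 0, "wx": 0, "wy": 0, "wz": 0},
    {"x": 0, "y": 0, "z": 0, "wx": 0, "wy": 0, "wz": 0},
    {"x": 0, "y": 0, "z": 0, "wx": 0, "wy": 0, "wz": 0},
    {"x": 0, "y": 0, "z": 0, "wx": 0, "wy": 0, "wz": 0},
    {"x": 0, "y": 0, "z": 0, "wx": 0, "wy": 0, "wz": 0},
    {"x": 0, "y": 0, "z": 0, "wx": 0, "wy": 0, "wz": 0},
    {"x": 0, "y": 0, "z": 0, "wx": 0, "wy": 0, "wz": 0},
    {"x": 0, "y": 0, "z": 0, "wx": 0, "wy": 0, "wz": 0},
  ],
  hand=-1,
  grip_force=40,
)

```text
t: 12.03
eef_pos: [0.5213, -0.123, 0.0698]
tool_rot: [0.004, 0.996, 0.087, 0.001]
contact_force: [1.4, -14.9, 1.3]
gripper_width: 0.248
```

```bash
python3 - <<'E'
from h import *
o=monitor.get_obs();print(o['t'],o['eef_pos'],o['tool_rot'],o['contact_force'],o['gripper_width'],o['torque'])
from scipy.spatial.transform import Rotation as R
q=o['tool_rot'];M=R.from_quat([q[1],q[2],q[3],q[0]]).as_matrix();print(M.round(4))
g=o['eef_pos']-M[:,2]*.019; print(g)
# arc rows: knob shift about hinge, tool tilt k*phi about stand y
ey=np.array([-np.sin(.177),np.cos(.177),0]);ex=np.array([np.cos(.177),np.sin(.177),0])
for k in (.5,):
  for f in np.linspace(.075,.9,12):
    d=ex*.18*(1-np.cos(f))+np.array([0,0,.18*np.sin(f)])
    Rw=R.from_rotvec(ey*f*k).as_matrix()   # + about y: front (-x) goes up
    t=g+d+Rw@M[:,2]*.019-o['eef_pos']
    print(round(f,3),(M.T@t/.2).round(3),(M.T@(ey*f*k)/np.pi).round(3))
E
```

```text
12.0333 [ 0.52125338 -0.1229767   0.06978716] [0.00384047 0.99618583 0.08716419 0.001202  ] [  1.35571059 -14.92645916   1.29632662] 0.24810748172965943 [-2.9716387  -0.22865175 -0.04156598]
[[ 0.9848  0.1737  0.0031]
 [ 0.1737 -0.9848 -0.0074]
 [ 0.0017  0.0079 -1.    ]]
[ 0.52119515 -0.1228353   0.08878655]
0.075 [-0.001  0.001 -0.067] [-0.    -0.012 -0.   ]
0.15 [ 0.003  0.001 -0.135] [-0.    -0.024 -0.   ]
0.225 [ 0.012  0.002 -0.201] [-0.    -0.036 -0.   ]
0.3 [ 0.026  0.002 -0.267] [-0.    -0.048 -0.   ]
0.375 [ 0.045  0.002 -0.331] [-0.   -0.06 -0.  ]
0.45 [ 0.069  0.003 -0.394] [-0.    -0.072 -0.001]
0.525 [ 0.097  0.003 -0.454] [-0.    -0.084 -0.001]
0.6 [ 0.13   0.004 -0.512] [-0.    -0.095 -0.001]
0.675 [ 0.167  0.004 -0.567] [-0.    -0.107 -0.001]
0.75 [ 0.208  0.004 -0.62 ] [-0.    -0.119 -0.001]
0.825 [ 0.252  0.005 -0.669] [-0.    -0.131 -0.001]
0.9 [ 0.3    0.005 -0.714] [-0.    -0.143 -0.001]
```

```bash
python3 - <<'E'
from h import *
w=snap('wrist')[:,:,::-1];s=snap('scene')[:,:,::-1];d=snap('side')[:,:,::-1]
for c in('wrist','scene','side'):
    r=finder.place_of(c,'shield_knob'); print(c,r[:1]); 
    if r: print(onz(c,r[0]['location'],.086), proj(c,[.5213,-.1229,.0888]))
A=cv2.resize(w[120:320,140:380],(480,400)); f=lambda i,x,y:cv2.resize(i[y-40:y+40,x-50:x+50],(320,256),interpolation=cv2.INTER_CUBIC)
B=cv2.vconcat([f(s,250,235),f(d,301,176)]);A=cv2.copyMakeBorder(A,0,112,0,0,cv2.BORDER_CONSTANT)
cv2.imwrite('pics/m7.png',cv2.hconcat([A,B]))
E
```

```text
wrist [{'location': [249.4, 273.9], 'confidence': 0.61}]
[ 0.51924052 -0.12150337  0.086     ] [253.20381886 273.93629594]
scene [{'location': [249.7, 237.3], 'confidence': 0.71}]
[ 0.511697   -0.13090815  0.086     ] [251.59685235 232.61491577]
side [{'location': [301.8, 178.3], 'confidence': 0.96}]
[ 0.51117389 -0.11134194  0.086     ] [300.40254991 175.11251996]
```

View pics/m7.png

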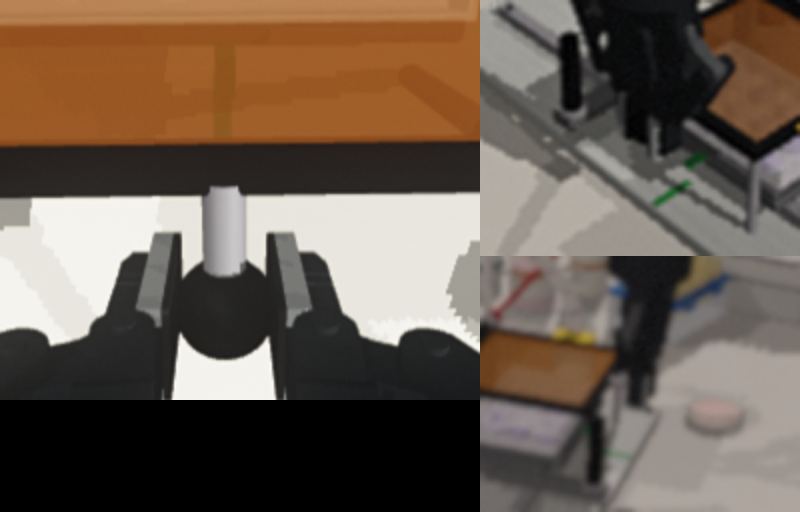

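The knob is held between the pads with the neck centred, and the green tab and line are collinear. Now I'll swing to about 0.75 rad along the arc.

Call:
jog_arm(
  plan=[
    {"x": -0.001, "y": 0.001, "z": -0.067, "wx": 0, "wy": -0.012, "wz": 0},
    {"x": 0.003, "y": 0.001, "z": -0.135, "wx": 0, "wy": -0.024, "wz": 0},
    {"x": 0.012, "y": 0.002, "z": -0.201, "wx": 0, "wy": -0.036, "wz": 0},
    {"x": 0.026, "y": 0.002, "z": -0.267, "wx": 0, "wy": -0.048, "wz": 0},
    {"x": 0.045, "y": 0.002, "z": -0.331, "wx": 0, "wy": -0.06, "wz": 0},
    {"x": 0.069, "y": 0.003, "z": -0.394, "wx": 0, "wy": -0.072, "wz": 0},
    {"x": 0.097, "y": 0.003, "z": -0.454, "wx": 0, "wy": -0.084, "wz": 0},
    {"x": 0.13, "y": 0.004, "z": -0.512, "wx": 0, "wy": -0.095, "wz": 0},
    {"x": 0.167, "y": 0.004, "z": -0.567, "wx": 0, "wy": -0.107, "wz": 0},
    {"x": 0.208, "y": 0.004, "z": -0.62, "wx": 0, "wy": -0.119, "wz": 0},
    {"x": 0.208, "y": 0.004, "z": -0.62, "wx": 0, "wy": -0.119, "wz": 0},
  ],
)

```text
t: 13.25
eef_pos: [0.5648, -0.1152, 0.1961]
tool_rot: [0.021, 0.979, 0.086, -0.182]
contact_force: [0.5, -0.4, -1.9]
gripper_width: 0.253
```

```bash
python3 - <<'E'
from h import *
o=monitor.get_obs();print(o['t'],o['eef_pos'],o['tool_rot'],o['contact_force'],o['gripper_width'])
from scipy.spatial.transform import Rotation as R
q=o['tool_rot'];M=R.from_quat([q[1],q[2],q[3],q[0]]).as_matrix()
g=o['eef_pos']-M[:,2]*.019; ex=np.array([np.cos(.177),np.sin(.177),0]);H=np.array([.626,-.1034,.086])+.075*ex
v=g-H;print('knob est',g,'angle',np.arctan2(v[2],-v@ex),'rad',np.hypot(v[2],v@ex))
ey=np.array([-ex[1],ex[0],0])
s=snap('scene','s8.png')[:,:,::-1];d=snap('side','d8.png')[:,:,::-1];w=snap('wrist','w8.png')[:,:,::-1]
for c in('scene','side','wrist'):
    for t in('shield_pointer','index_tip','shield_knob'):
        r=finder.place_of(c,t)
        if r:print(c,t,np.round(r[0]['location'],1),round(r[0]['confidence'],2))
    for a in (.75,.8,.85,.9,.95): print(c,a,proj(c,H-.093*ey-.11*np.cos(a)*ex+[0,0,.11*np.sin(a)]).round(1),end=' ')
    print()
f=lambda i,x,y:cv2.resize(i[y-45:y+45,x-50:x+50],(400,360),interpolation=cv2.INTER_CUBIC)
cv2.imwrite('pics/m8.png',cv2.hconcat([f(s,325,205),f(d,270,150)]))
E
```

```text
13.25 [ 0.56477611 -0.11519009  0.19610168] [ 0.02088944  0.97924265  0.08568634 -0.18249744] [ 0.46997164 -0.38762771 -1.89510037] 0.25280618072263206
knob est [ 0.57149904 -0.11381854  0.21381949] angle 0.7750834078948524 rad 0.18265781264773184
scene shield_pointer [318.5 202.1] 0.57
scene index_tip [322.6 198.7] 0.64
scene shield_knob [267.4 177.9] 0.72
scene 0.75 [320.3 204.9] scene 0.8 [321.7 202.5] scene 0.85 [323.2 200.2] scene 0.9 [324.7 198. ] scene 0.95 [326.3 195.8] 
side shield_pointer [279.7 138.5] 0.8
side index_tip [276.  129.2] 0.4
side shield_knob [287.8 135.4] 0.73
side 0.75 [277.9 136.2] side 0.8 [276.8 134.8] side 0.85 [275.6 133.4] side 0.9 [274.3 132.2] side 0.95 [273.  130.9] 
wrist shield_pointer [429.8 123.8] 0.9
wrist index_tip [464.  109.6] 0.86
wrist shield_knob [250.  274.1] 0.9
wrist 0.75 [445.9 117.6] wrist 0.8 [453.4 113.7] wrist 0.85 [461.5 108.9] wrist 0.9 [470.2 103. ] wrist 0.95 [479.6  96. ]
```

View pics/m8.png

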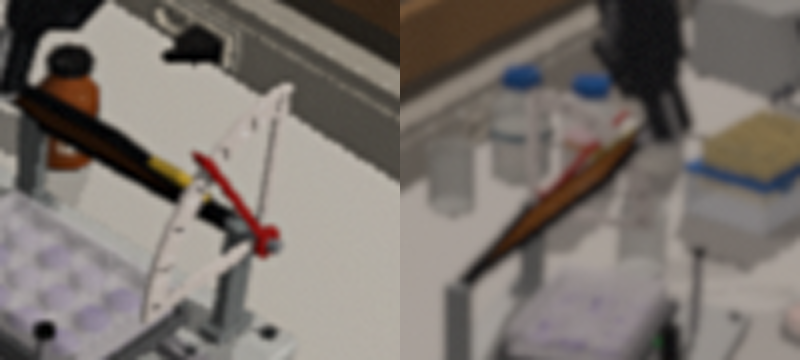

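The left half (scene) shows the shield's yellow pointer near (170, 170), a little below the red arm, which runs from (265, 240) to (200, 158). The side view agrees. I'll measure both angles numerically.

```bash
cat > ang.py <<'E'
from h import *
from scipy.spatial.transform import Rotation as R
from scipy.optimize import minimize
TH=.177;ex=np.array([np.cos(TH),np.sin(TH),0]);ey=np.array([-ex[1],ex[0],0]);O=np.array([.6255,-.103,0])
H=O+.075*ex+[0,0,.086]
def pt(a,r,y): return H+y*ey-r*np.cos(a)*ex+np.array([0,0,r*np.sin(a)])
def masks(c):
    im=snap(c).astype(int);r,g,b=im[...,0],im[...,1],im[...,2]
    red=(r>100)&(g<.35*r)&(b<.4*r);yel=(r>110)&(g>.65*r)&(b<.4*r)
    out=[]
    for m in(red,yel):
        n,l,s,ce=cv2.connectedComponentsWithStats(m.astype(np.uint8),connectivity=8)
        if n<2: out.append(None);continue
        i=1+np.argmax(s[1:,4]);out.append(np.argwhere(l==i)[:,::-1].astype(float));print(c,s[i],ce[i].round(1))
    return out
def run():
    o=monitor.get_obs();q=o['tool_rot'];M=R.from_quat([q[1],q[2],q[3],q[0]]).as_matrix()
    k=o['eef_pos']-M[:,2]*.0165;v=k-H
    print(o['t'],o['eef_pos'],o['contact_force'],o['gripper_width'],'kin',np.arctan2(v[2],-v@ex).round(4),'rad',np.hypot(v[2],v@ex).round(4))
    for c in('scene','wrist','side'):
        red,yel=masks(c)
        for nm,m,ys in(('red',red,(-.093,)),('yel',yel,(-.076,-.082,-.088))):
            if m is None or len(m)<6: continue
            for y in ys:
                best=[]
                for a in np.arange(.5,1.2,.005):
                    p,q2=proj(c,pt(a,.03,y)),proj(c,pt(a,.11,y));d=(q2-p)/np.linalg.norm(q2-p);n=np.array([-d[1],d[0]])
                    e=(m-p)@n; best.append((np.sqrt((e**2).mean()),a,(m-p)@d,np.linalg.norm(q2-p)))
                b=min(best,key=lambda t:t[0]);print(c,nm,y,'ang',b[1].round(3),'rms px',b[0].round(2),'extent r',(.03+.08*np.array([b[2].min(),b[2].max()])/b[3]).round(3))
if __name__=='__main__':run()
E
python3 ang.py
```

```text
13.85 [ 0.56211154 -0.11566645  0.1933958 ] [ 5.71453124 -1.30391199 -6.88663767] 0.25228324193930807 kin 0.743 rad 0.1815
scene [325 199  19  25  48] [335.2 211.8]
scene [313 201   9   6  16] [317.1 203.8]
scene red -0.093 ang 0.91 rms px 1.14 extent r [-0.013  0.104]
scene yel -0.076 ang 0.75 rms px 0.5 extent r [0.071 0.112]
scene yel -0.082 ang 0.745 rms px 0.49 extent r [0.082 0.123]
scene yel -0.088 ang 0.74 rms px 0.49 extent r [0.094 0.135]
wrist [454  66  26  48 705] [466.9  94.3]
wrist [ 389   39   49   84 3802] [412.3  80.6]
wrist red -0.093 ang 0.9 rms px 6.57 extent r [0.091 0.115]
wrist yel -0.076 ang 0.795 rms px 13.12 extent r [0.071 0.114]
wrist yel -0.082 ang 0.675 rms px 13.15 extent r [0.068 0.11 ]
wrist yel -0.088 ang 0.545 rms px 13.32 extent r [0.065 0.108]
```

The shield is at about 0.745 (kinematics and scene agree) and the index at about 0.90. Next I'll swing to about 0.89.

Call:
jog_arm(
  plan=[
    {"x": 0.012, "y": 0, "z": -0.03, "wx": 0, "wy": -0.005, "wz": 0},
    {"x": 0.025, "y": 0, "z": -0.06, "wx": 0, "wy": -0.011, "wz": 0},
    {"x": 0.039, "y": 0, "z": -0.092, "wx": 0, "wy": -0.017, "wz": 0},
    {"x": 0.054, "y": 0, "z": -0.123, "wx": 0, "wy": -0.022, "wz": 0},
    {"x": 0.054, "y": 0, "z": -0.123, "wx": 0, "wy": -0.022, "wz": 0},
    {"x": 0.054, "y": 0, "z": -0.123, "wx": 0, "wy": -0.022, "wz": 0},
    {"x": 0.054, "y": 0, "z": -0.123, "wx": 0, "wy": -0.022, "wz": 0},
    {"x": 0.054, "y": 0, "z": -0.123, "wx": 0, "wy": -0.022, "wz": 0},
  ],
)

```text
t: 14.67
eef_pos: [0.5798, -0.1123, 0.2122]
tool_rot: [0.023, 0.972, 0.084, -0.217]
contact_force: [-0.1, 0.6, -2.4]
gripper_width: 0.253
```

```bash
python3 ang.py; python3 - <<'E'
from ang import *
w=snap('wrist','w9.png')[:,:,::-1];s=snap('scene')[:,:,::-1]
for c in('scene','wrist'):
    for t in('shield_pointer','index_tip'):
        r=finder.place_of(c,t)
        if r:print(c,t,np.round(r[0]['location'],1),round(r[0]['confidence'],2))
    if c=='scene':
        for y in(-.082,-.093): print([ (a,proj(c,pt(a,.11,y)).round(1)) for a in (.85,.9,.95)])
E
```

```text
14.6667 [ 0.57976439 -0.11230233  0.21222066] [-0.07057487  0.57874341 -2.44972056] 0.2527226589708471 kin 0.8887 rad 0.1818
scene [326 200  18  24  49] [335.1 211.7]
scene [317 194   7   4  12] [319.6 195.9]
scene red -0.093 ang 0.905 rms px 1.14 extent r [-0.013  0.099]
scene yel -0.076 ang 0.91 rms px 1.08 extent r [0.088 0.112]
scene yel -0.082 ang 0.89 rms px 1.02 extent r [0.099 0.124]
scene yel -0.088 ang 0.87 rms px 0.96 extent r [0.11  0.136]
wrist [429  88  19  40 420] [438.7 111.8]
wrist [ 381   47   50   79 3375] [405.2  86.1]
wrist red -0.093 ang 0.91 rms px 4.9 extent r [0.092 0.114]
wrist yel -0.076 ang 0.945 rms px 12.55 extent r [0.069 0.115]
wrist yel -0.082 ang 0.82 rms px 12.66 extent r [0.066 0.109]
wrist yel -0.088 ang 0.685 rms px 12.9 extent r [0.064 0.106]
side [282  92   2   2   3] [282.7  92.7]
scene shield_pointer [321.2 194.4] 0.82
scene index_tip [323.6 199.2] 0.52
[(0.85, array([318.5, 197.9])), (0.9, array([320. , 195.7])), (0.95, array([321.6, 193.5]))]
[(0.85, array([322.9, 200.2])), (0.9, array([324.4, 197.9])), (0.95, array([326. , 195.7]))]
wrist shield_pointer [422.2 122.6] 0.8
wrist index_tip [435.1 124.6] 0.76
```

```bash
python3 - <<'E'
from ang import *
for y in(-.082,-.093): print(y,[(a,proj('wrist',pt(a,.11,y)).round(1)) for a in(.85,.9,.95)],proj('wrist',pt(.9,.085,y)).round(1))
w=cv2.imread('pics/w9.png')[30:150,340:500];s=cams.read_camera('scene')[:,:,::-1][165:235,290:350]
A=cv2.resize(w,(480,360),interpolation=cv2.INTER_NEAREST);B=cv2.resize(s,(308,360),interpolation=cv2.INTER_CUBIC)
cv2.imwrite('pics/m10.png',cv2.hconcat([A,B]))
E
```

```text
-0.082 [(0.85, array([409.7, 125.3])), (0.9, array([415.3, 121.6])), (0.95, array([421.4, 117.1]))] [411.2  74.4]
-0.093 [(0.85, array([431.1, 125.2])), (0.9, array([437.5, 121.5])), (0.95, array([444.4, 117. ]))] [432.8  74.3]
```

View pics/m10.png

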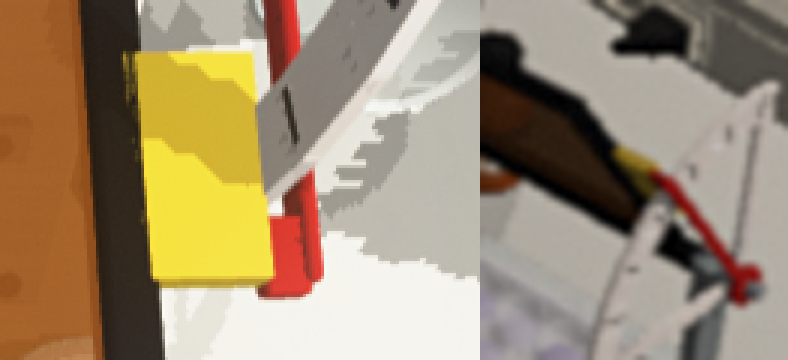

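In the wrist crop the yellow end (row 276–288) occludes the red flag and ends about 4 px above the flag's end (290–297). So the shield is about 0.04 rad too high, and the tip networks say the same. I'll lower it by 0.04.

Call:
jog_arm(
  plan=[
    {"x": -0.007, "y": 0, "z": 0.017, "wx": 0, "wy": 0.003, "wz": 0},
    {"x": -0.015, "y": 0, "z": 0.035, "wx": 0, "wy": 0.006, "wz": 0},
    {"x": -0.015, "y": 0, "z": 0.035, "wx": 0, "wy": 0.006, "wz": 0},
    {"x": -0.015, "y": 0, "z": 0.035, "wx": 0, "wy": 0.006, "wz": 0},
    {"x": -0.015, "y": 0, "z": 0.035, "wx": 0, "wy": 0.006, "wz": 0},
  ],
)

```text
t: 15.58
eef_pos: [0.5748, -0.1133, 0.2076]
tool_rot: [0.022, 0.974, 0.084, -0.208]
contact_force: [-2.0, -0.5, 0.2]
gripper_width: 0.252
```

```bash
cat > edge.py <<'E'
from ang import *
import sys
def edges(im):
    im=im.astype(int);r,g,b=im[...,0],im[...,1],im[...,2]
    red=(r>60)&(g<.4*r)&(b<.45*r);yel=(r>60)&(g>.6*r)&(b<.45*r)
    for nm,m in(('red',red),('yel',yel)):
        n,l,s,ce=cv2.connectedComponentsWithStats(m[30:150,370:512].astype(np.uint8));i=1+np.argmax(s[1:,4])
        k=np.argwhere(l==i)+[30,370]; cols=np.unique(k[:,1]); 
        print(nm,'bottom',[(c,k[k[:,1]==c,0].max()) for c in cols[::3]],'row 115-125 cols',[(r_,k[k[:,0]==r_,1].min(),k[k[:,0]==r_,1].max()) for r_ in range(104,130,3) if (k[:,0]==r_).any()])
        c=int(np.median(cols)) if nm=='yel' else int(cols[len(cols)//2]); rows=range(112,134); print(nm,'col',c,'R:',im[112:134,c,0])
edges(cv2.imread('pics/w9.png')[:,:,::-1]);print('--now')
edges(cams.read_camera('wrist'))
E
python3 edge.py; python3 ang.py|grep -v side; python3 - <<'E'
from ang import *
for rep in range(2):
  for c in('scene','wrist'):
    snap(c)
    for t in('shield_pointer','index_tip'):
        r=finder.place_of(c,t)
        if r:print(c,t,np.round(r[0]['location'],1),round(r[0]['confidence'],2))
for c in('scene','wrist'):
  for y in(-.082,-.093): print(c,[(a,proj(c,pt(a,.11,y)).round(1)) for a in(.8,.85,.9)])
E
```

```text
red bottom [(np.int64(428), np.int64(126)), (np.int64(431), np.int64(128)), (np.int64(434), np.int64(128)), (np.int64(437), np.int64(128)), (np.int64(440), np.int64(127)), (np.int64(443), np.int64(126)), (np.int64(446), np.int64(122))] row 115-125 cols [(104, np.int64(430), np.int64(445)), (107, np.int64(430), np.int64(445)), (110, np.int64(431), np.int64(445)), (113, np.int64(431), np.int64(446)), (116, np.int64(431), np.int64(446)), (119, np.int64(432), np.int64(446)), (122, np.int64(432), np.int64(446)), (125, np.int64(429), np.int64(443)), (128, np.int64(429), np.int64(439))]
red col 437 R: [222 222 223 223 222 223 223 224 224 224 224 224 224 225 225 207 179 215
 241 246 245 245]
yel bottom [(np.int64(381), np.int64(55)), (np.int64(384), np.int64(61)), (np.int64(387), np.int64(103)), (np.int64(390), np.int64(122)), (np.int64(393), np.int64(125)), (np.int64(396), np.int64(125)), (np.int64(399), np.int64(125)), (np.int64(402), np.int64(125)), (np.int64(405), np.int64(124)), (np.int64(408), np.int64(124)), (np.int64(411), np.int64(125)), (np.int64(414), np.int64(125)), (np.int64(417
[... 2936 characters left out ...]
-0.088 ang 0.65 rms px 13.03 extent r [0.064 0.107]
scene shield_pointer [227.7 205.2] 0.7
scene index_tip [323.6 199.8] 0.4
wrist shield_pointer [423.9 123.6] 0.86
wrist index_tip [442.3 116.7] 0.77
scene index_tip [320.2 197.7] 0.59
wrist shield_pointer [424.5 122.1] 0.6
wrist index_tip [442.3 120.8] 0.96
scene [(0.8, array([317. , 200.2])), (0.85, array([318.5, 197.9])), (0.9, array([320. , 195.7]))]
scene [(0.8, array([321.4, 202.5])), (0.85, array([322.9, 200.2])), (0.9, array([324.4, 197.9]))]
wrist [(0.8, array([410.5, 124.3])), (0.85, array([416.2, 120.9])), (0.9, array([422.4, 116.7]))]
wrist [(0.8, array([432. , 124.1])), (0.85, array([438.5, 120.7])), (0.9, array([445.5, 116.5]))]
```

Call:
jog_arm(
  plan=[
    {"x": -0.005, "y": 0, "z": 0.012, "wx": 0, "wy": 0.002, "wz": 0},
    {"x": -0.005, "y": 0, "z": 0.012, "wx": 0, "wy": 0.002, "wz": 0},
    {"x": -0.005, "y": 0, "z": 0.012, "wx": 0, "wy": 0.002, "wz": 0},
    {"x": -0.005, "y": 0, "z": 0.012, "wx": 0, "wy": 0.002, "wz": 0},
    {"x": -0.005, "y": 0, "z": 0.012, "wx": 0, "wy": 0.002, "wz": 0},
  ],
)

```text
t: 16.8
eef_pos: [0.5729, -0.1136, 0.2058]
tool_rot: [0.022, 0.975, 0.084, -0.205]
contact_force: [-2.0, -0.7, 2.1]
gripper_width: 0.248
```

```bash
sed -i '/^edges(cv2/d' edge.py; sed -i "s/^        print(nm,'bottom'.*$//" edge.py; python3 edge.py; python3 - <<'E'
from ang import *
o=monitor.get_obs();q=o['tool_rot'];M=R.from_quat([q[1],q[2],q[3],q[0]]).as_matrix()
v=o['eef_pos']-M[:,2]*.0165-H
print(o['t'],o['contact_force'],o['gripper_width'],'kin',np.arctan2(v[2],-v@ex).round(4))
red,yel=masks('scene')
k=red
for y in(-.093,-.099,-.105):
  best=[]
  for a in np.arange(.6,1.1,.005):
    p,q2=proj('scene',pt(a,.0,y)),proj('scene',pt(a,.11,y));L=np.linalg.norm(q2-p);d=(q2-p)/L;n=np.array([-d[1],d[0]])
    r=(k-p)@d/L*.11;e=((k-p)@n)[r>.02];best.append((np.sqrt((e**2).mean()),a))
  print('red y',y,min(best))
c=k-k.mean(0)
far=k[(k-k.mean(0))@[.5,-.86]>-99];u=np.linalg.svd(c)[2][0];print('pca dir deg',np.degrees(np.arctan2(u[1],u[0])))
for a in(.8,.85,.9):
  w=proj('scene',pt(a,.11,-.097))-proj('scene',pt(a,.01,-.097));print(a,np.degrees(np.arctan2(w[1],w[0])))
E
```

```text
red col 447 R: [220 220 221 221 221 222 222 222 223 209 175 174 234 245 245 245 244 245
 245 244 244 244]
yel col 408 R: [245 245 245 245 245 245 246 246 246 219 175 175 221 242 244 244 244 244
 244 244 244 243]
16.85 [-2.49448993 -0.38455045  0.75763783] 0.2555611704425509 kin 0.8359
scene [326 200  18  24  50] [335.  211.6]
scene [315 197   8   4  11] [318.4 198.6]
red y -0.093 (np.float64(0.47950092663053495), np.float64(0.9050000000000002))
red y -0.099 (np.float64(0.5354784180814091), np.float64(0.8750000000000002))
red y -0.105 (np.float64(0.8014398718489721), np.float64(0.8500000000000002))
pca dir deg 52.28820848298425
0.8 -138.48815809278588
0.85 -132.15794060403667
0.9 -126.1721003928038
```

The end faces of pointer and index now coincide in the wrist view (rows 122–123). The scene's red-line fit (about 0.88) disagrees a little, so I'll run one independent check: the slopes of the edges in the wrist view.

```bash
python3 - <<'E'
from ang import *
from scipy.optimize import least_squares
im=cams.read_camera('wrist').astype(int);cv2.imwrite('pics/w11.png',im[:,:,::-1].astype(np.uint8))
r,g,b=im[...,0],im[...,1],im[...,2]
red=(r>60)&(g<.4*r)&(b<.45*r);yel=(r>60)&(g>.6*r)&(b<.45*r)
red[:,:395]=0;red[140:]=0;yel[:,:370]=0;yel[140:]=0
def edge(m,right,rows):
    P=[]
    for i in rows:
        c=np.flatnonzero(m[i])
        if len(c)>3:
            P.append((c.max()+.5 if right else c.min()-.5,i))
    P=np.array(P)
    for _ in range(4):
        f=np.polyfit(P[:,1],P[:,0],1);e=abs(np.polyval(f,P[:,1])-P[:,0]);P=P[e<max(1.2*np.median(e)+.6,.8)]
    return P,f
def fita(P,h=0):
    def res(p):
        a,y=p;A,B=proj('wrist',pt(a,.06,y)),proj('wrist',pt(a,.11,y))
        return P[:,0]-(A[0]+(P[:,1]-A[1])*(B[0]-A[0])/(B[1]-A[1]))
    s=least_squares(res,[.85,-.09]);return s.x,np.sqrt((s.fun**2).mean())
for nm,m,rt,rows in(('red R',red,1,range(0,112)),('yel R',yel,1,range(50,115)),('yel L',yel,0,range(50,115)),('red L top',red,0,range(0,80))):
    P,f=edge(m,rt,rows); print(nm,len(P),P[[0,-1]].tolist(),'slope',f.round(4),fita(P))
for i in range(0,112,10): print(i,np.flatnonzero(red[i])[[0,-1]] if red[i].any() else None,end=' ')
E
```

```text
red R 68 [[443.5, 0.0], [457.5, 111.0]] slope [1.289000e-01 4.435311e+02] (array([ 0.90057949, -0.09764006]), np.float64(0.29158443638817066))
yel R 60 [[427.5, 50.0], [432.5, 114.0]] slope [8.650000e-02 4.228173e+02] (array([ 0.85846118, -0.08851473]), np.float64(0.5032655623679095))
yel L 42 [[383.5, 53.0], [386.5, 114.0]] slope [5.560000e-02 3.803406e+02] (array([ 0.83537969, -0.06738869]), np.float64(0.20617811382102977))
red L top 44 [[433.5, 0.0], [438.5, 44.0]] slope [1.228000e-01 4.331474e+02] (array([ 0.90107137, -0.0924101 ]), np.float64(0.2838198451725541))
0 [434 443] 10 [435 444] 20 [436 446] 30 [437 447] 40 [439 445] 50 None 60 None 70 None 80 [452 453] 90 [450 455] 100 [436 456] 110 [437 457]
```

```bash
python3 - <<'E'
import cv2,numpy as np
for f,r0,r1,c0,c1 in(('w11',92,126,426,462),):
    im=cv2.imread(f'pics/{f}.png')[:,:,::-1].astype(int)
    print(f,'cols',c0,'..step2; R/G')
    for i in range(r0,r1,2): print(i,' '.join(f'{im[i,c,0]:3d}/{im[i,c,1]:<3d}' for c in range(c0,c1,2)))
    print('row 20',[tuple(im[20,c]) for c in range(432,450)])
E
```

```text
w11 cols 426 ..step2; R/G
92 245/227 247/229 203/174 180/172 171/163 142/134 208/203 232/230 233/232 107/51  105/44  106/45  116/46  193/53  213/52  231/208 233/232 233/231
94 231/201 231/202 232/200 142/131 136/129 169/144 214/185 212/184 213/184 131/60  134/47  130/48  112/46  186/52  219/55  196/103 159/156 158/155
96 209/177 209/177 210/178 194/181 146/121 155/53  213/56  213/55  215/57  216/55  218/57  221/57  135/48  181/52  216/55  207/90  157/154 158/155
98 210/179 209/178 210/178 209/179 104/42  150/50  209/54  214/55  215/57  216/56  217/57  218/56  136/48  168/51  213/56  226/69  156/155 159/155
100 210/179 210/179 211/179 162/112  95/43  144/50  203/55  215/57  215/57  216/58  217/58  219/58  169/53  166/50  211/57  227/67  163/158 178/174
102 211/179 210/179 211/180 222/199 103/44  138/50  197/55  215/57  215/56  216/58  215/58  192/55  170/53  160/52  210/59  227/61  190/184 190/185
104 212/180 212/180 210/179 223/200 106/44  131/50  191/55  216/58  215/58  216/58  217/59  202/56  171/53  154/52  206/56  226/59  191/185 190/186
106 209/177 210/179 210/179 217/188 113/55
[... 1566 characters left out ...]
98), np.int64(187)), (np.int64(112), np.int64(67), np.int64(61)), (np.int64(98), np.int64(36), np.int64(31)), (np.int64(102), np.int64(40), np.int64(35)), (np.int64(104), np.int64(42), np.int64(36)), (np.int64(105), np.int64(41), np.int64(36)), (np.int64(107), np.int64(42), np.int64(37)), (np.int64(136), np.int64(42), np.int64(37)), (np.int64(164), np.int64(46), np.int64(40)), (np.int64(191), np.int64(48), np.int64(42)), (np.int64(208), np.int64(49), np.int64(44)), (np.int64(221), np.int64(48), np.int64(42)), (np.int64(225), np.int64(79), np.int64(73)), (np.int64(213), np.int64(213), np.int64(204)), (np.int64(212), np.int64(218), np.int64(208)), (np.int64(211), np.int64(215), np.int64(204))]
```

The edge slopes give the red rod about 0.89–0.90 and the yellow pointer about 0.845. At 0.89 the flag's lateral position also matches the listed y = −93 mm; at 0.84 it does not. So the flag block simply reaches about 2 mm past the rod, and the end-face comparison was biased. I'll raise the shield to about 0.885.

Call:
jog_arm(
  plan=[
    {"x": 0.008, "y": 0, "z": -0.019, "wx": 0, "wy": -0.003, "wz": 0},
    {"x": 0.017, "y": 0, "z": -0.038, "wx": 0, "wy": -0.007, "wz": 0},
    {"x": 0.017, "y": 0, "z": -0.038, "wx": 0, "wy": -0.007, "wz": 0},
    {"x": 0.017, "y": 0, "z": -0.038, "wx": 0, "wy": -0.007, "wz": 0},
    {"x": 0.017, "y": 0, "z": -0.038, "wx": 0, "wy": -0.007, "wz": 0},
    {"x": 0.017, "y": 0, "z": -0.038, "wx": 0, "wy": -0.007, "wz": 0},
  ],
)

```text
t: 17.45
eef_pos: [0.5788, -0.1125, 0.2114]
tool_rot: [0.023, 0.973, 0.084, -0.216]
contact_force: [-3.5, -0.2, 1.8]
gripper_width: 0.255
```

```bash
cat > slope.py <<'E'
from ang import *
from scipy.optimize import least_squares
o=monitor.get_obs();q=o['tool_rot'];M=R.from_quat([q[1],q[2],q[3],q[0]]).as_matrix()
v=o['eef_pos']-M[:,2]*.0165-H
print(o['t'],o['contact_force'],o['gripper_width'],'kin',np.arctan2(v[2],-v@ex).round(4))
def line(P,n=4):
    for _ in range(n):
        f=np.polyfit(P[:,1],P[:,0],1);e=abs(np.polyval(f,P[:,1])-P[:,0]);P=P[e<max(1.2*np.median(e)+.6,.8)]
    return P
def fita(P,cal):
    def res(p):
        a,y=p;A,B=[proj('wrist',pt(a,r,y)) for r in(.06,.11)]
        return P[:,0]-(A[0]+(P[:,1]-A[1])*(B[0]-A[0])/(B[1]-A[1]))
    s=least_squares(res,[.85,-.09]);return s.x.round(4),np.sqrt((s.fun**2).mean()).round(2),len(P)
im=cams.read_camera('wrist').astype(int);r,g,b=im[...,0],im[...,1],im[...,2]
red=(r>60)&(g<.4*r)&(b<.45*r);yel=(r>60)&(g>.6*r)&(b<.45*r)
blk=(r+g+b<150)
red[:,:395]=0;red[140:]=0;yel[:,:370]=0;yel[140:]=0
E=lambda m,rt,rows:np.array([((np.flatnonzero(m[i]).max()+.5) if rt else np.flatnonzero(m[i]).min()-.5,i) for i in rows if m[i].sum()>3])
for nm,m,rt,rows in(('red R',red,1,range(0,110)),('red L',red,0,range(0,45)),('yel R',yel,1,range(52,113)),('yel L',yel,0,range(52,113))):
    print(nm,*fita(line(E(m,rt,rows)),None))
# amber pane right edge (frame inner edge): amber->black
amb=(r>60)&(g<.7*r)&(g>.3*r)&(b<.35*r);amb[:,:300]=0;amb[:,400:]=0
print('pane R',*fita(line(E(amb,1,range(5,170))),None))
E
python3 slope.py; python3 edge.py
```

```text
17.45 [-3.51274873 -0.22520649  1.80057058] 0.2551287950717833 kin 0.8816
red R [ 0.8996 -0.0977] 0.33 67
red L [ 0.8984 -0.0927] 0.29 43
yel R [ 0.9092 -0.0883] 0.5 61
yel L [ 0.862  -0.0681] 0.29 38
pane R [ 0.8922 -0.0605] 0.32 165
red col 439 R: [223 223 223 223 222 223 223 224 224 223 224 225 226 225 210 178 193 238
 246 245 245 245]
yel col 407 R: [246 246 246 246 246 246 246 246 246 246 225 186 185 213 240 245 245 244
 238 233 232 231]
```

By the same method in the same image, the red rod is at 0.899, and the shield's pane edge (165 rows, the best line) is at 0.892. I'll make a final trim of +0.008.

Call:
jog_arm(
  plan=[
    {"x": 0.003, "y": 0, "z": -0.0065, "wx": 0, "wy": -0.001, "wz": 0},
    {"x": 0.003, "y": 0, "z": -0.0065, "wx": 0, "wy": -0.001, "wz": 0},
    {"x": 0.003, "y": 0, "z": -0.0065, "wx": 0, "wy": -0.001, "wz": 0},
    {"x": 0.003, "y": 0, "z": -0.0065, "wx": 0, "wy": -0.001, "wz": 0},
    {"x": 0.003, "y": 0, "z": -0.0065, "wx": 0, "wy": -0.001, "wz": 0},
    {"x": 0.003, "y": 0, "z": -0.0065, "wx": 0, "wy": -0.001, "wz": 0},
  ],
)

```text
t: 18.05
eef_pos: [0.5799, -0.1123, 0.2123]
tool_rot: [0.023, 0.972, 0.084, -0.217]
contact_force: [-2.7, 0.2, 1.6]
gripper_width: 0.253
```

```bash
python3 slope.py; python3 - <<'E'
from green import *
green('scene',off=25)
for c in ('scene','side'):
  snap(c)
  for t,z in [('carrier_post',.1),('amber_bottle',0),('beaker',0),('dish',0)]:
    r=finder.place_of(c,t)
    if r: print(c,t,np.round(onz(c,r[0]['location'],z),3),round(r[0]['confidence'],2))
E
```

```text
18.05 [-2.74579862  0.23077814  1.56362294] 0.25319762388063694 kin 0.8897
red R [ 0.8992 -0.0977] 0.28 67
red L [ 0.8954 -0.0929] 0.27 42
yel R [ 0.9147 -0.0884] 0.53 61
yel L [ 0.8775 -0.0677] 0.28 35
pane R [ 0.9014 -0.0605] 0.32 165
scene [264 242   7   6  24] [267.08333333 244.375     ] [ 0.57844303 -0.09918837  0.012     ] [ 0.56672322 -0.11598571  0.03      ]
scene [254 251  12   8  27] [259.48148148 254.96296296] [ 0.54390084 -0.11994675  0.012     ] [ 0.533299   -0.13607224  0.03      ]
scene carrier_post [ 0.524 -0.019  0.1  ] 0.6
scene amber_bottle [ 0.5   -0.265  0.   ] 0.67
scene beaker [ 0.67  -0.276  0.   ] 0.57
scene dish [ 0.498 -0.268  0.   ] 0.98
side carrier_post [ 0.513 -0.038  0.1  ] 0.87
side amber_bottle [0.736 0.041 0.   ] 0.84
side beaker [ 0.656 -0.272  0.   ] 0.59
side dish [ 0.493 -0.251  0.   ] 0.48
```

Red is at 0.897, the pane edge at 0.901 and the yellow mean at 0.896, so they are in line. The green tab is unmoved. I'm handing in.

```bash
python3 -c "
from station import bot
print(bot.hand_in())"
```

```text
the job is handed in; nothing more can be done
None
```

I handed the job in at about 18 s. The carrier is seated in the viewing station, and the arm is still holding the shield up by its knob, in line with the red index arm.

- **Carrier:** with the shield shut, I pushed the carrier by its post until the detent pulled it in. The travel was 0.145 m against about 0.143 m expected. The green tab and line were collinear in the pictures, and the tab was still in place at the end.
- **Shield:** I lifted it by the pinched knob to about 0.89–0.90 rad. In the last wrist picture the red arm measured 0.897 rad, the shield's pane edge 0.901 and the yellow pointer's two edges averaged 0.896. The angle worked out from the arm's own pose was 0.890.
- **Forces:** the readings I took stayed at or below about 15 N.
- **Other objects:** the arm never came near the bottle, beaker or dish. The networks placed the beaker and dish within about 2 cm of their first positions, and the side view put the bottle within 1 cm of where it started.

**Checks that disagreed:**
- Comparing the end faces of the pointer and the red flag, together with the networks' tip positions, suggested an index angle of about 0.84–0.87. I put the end-face result down to the flag reaching about 2 mm past the rod, and trusted the edge directions and the flag's sideways position, which both gave about 0.90.
- In the last scene picture the network gave the dish's position as the bottle's. I treated that as a false detection.
- The side camera's last reading put the post about 1.8 cm from the earlier combined measurement. The scene camera and the green tab did not show that.

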